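# Find the thread hand of a gas outlet cap and take it off

### The arm

A 6-joint arm with a two-finger parallel gripper is mounted at the origin on the work surface. World frame = base frame: x ahead of the robot, y to its left, z up, the work surface at z = 0. Lengths are in mm, angles in rad, forces in N, time in s.
With the tool pointing down it reaches from about 400 to 925 mm from the base axis. Payload 12.5 kg.
Tool frame: the origin (TCP) lies midway between the tips of the shut fingers; the grasp point (between the pads) lies 19 mm behind it; x points along the fingers, y is the direction in which the jaws open and shut, and the axes are right-handed (so a half turn about x gives the same grasp; the last joint's range is limited). The gripper opens to 95 mm and grips with 3 to 60 N. Pads are 20 mm wide; open, the fingers measure 119 mm over their backs; the gripper's body (75 mm by 180 mm) begins 59 mm behind the grasp point.
Start: joints at [1.166, 0.491, 1.559, -0, 1.092, -0.106], TCP at [183.966, 597.33, 214.661] pointing down, gripper open.
Joint ranges: [-3.1, 3.1], [-0.84, 2.19], [0.05, 2.79], [-1.13, 4.28], [0.06, 2.93], [-2.69, 2.69]. Speed limits (rad/s): [2.22, 2.22, 2.79, 3.14, 3.14, 3.14].

### API

Orientations are given as [roll, pitch, yaw] about the fixed x, y, z axes, in that order (R = Rz(yaw) Ry(pitch) Rx(roll)).
In Python, from cell import sensors, read_camera, get_calibration, order gives the robot as it stands. The module is installed in compiled form; this text tells all that it offers.
- The arm moves only by the tool servo_tool, never from a script. Its argument "steps" is text: rows parted by semicolons, each of 7 numbers parted by spaces: the shift along the tool's x, y, z in mm, then the turn, a rotation vector about the tool's x, y, z in rad, then the finger opening in mm, from 0 to 95.1. A call has exactly 8 rows; each row shifts and turns the pose as measured when the row begins, along the tool's axes as they then stand; what a row does not reach is not made up. A row lasts 1/10 s, in which the tool goes at most 50 mm and 8.59 degrees, less where a joint would pass 70% of its speed; a pose out of reach is approached as far as the arm can. A call is refused whole if a number of a shift passes 50 or a number of a turn 0.15, either way. A call with a gripper value outside its range is refused whole. The fingers move at their own pace and stop on an object; the grip force is fixed at half the most. Time passes only in rows, so rows that do not move let the fingers close, or fill a call up. It gives the time, the measured TCP pose, the force and the opening at its end, in the units of the state.
- sensors.state(): the state, without advancing time (a new reading comes with each control period).
- read_camera(name): name is "scene" or "top" or "wrist"; returns (picture, depth): 400x640x3 uint8, blue, green, red; 400x640 float32, mm along the optical axis (not along the pixel's ray), 0 where there is no reading.
- get_calibration(name): a dict with "mtx" (3x3 intrinsics, pixels), "distortion" ([k1, k2, p1, p2, k3] as OpenCV has them; the pictures are not rectified), "R" (3x3) and "t" (3): a world point X has camera coordinates R X + t. Camera axes: x right, y down, z forward; pixel columns grow to the right and rows downward; lengths in mm; the calibration is good to about 2 mm. A picture is of the moment at which its call begins: read the wrist's pose just before it. get_calibration takes no time and is no camera call; for the wrist camera it gives the pose at the moment of the call.
- order.job_done(): hands the job in, once; it reports no verdict.
The state is a dict: "t": time; "joints": joint angles; "qvel": joint speeds; "tau": joint torques, N m; "eef_pos": TCP position; "tcp_rot": TCP orientation; "ft_force": force on the tool from outside, world axes, zero at the start; "moment": the same for the moment, N m; "opening": opening from 0.0 (shut) to 1.0 (fully open).
Only numpy, scipy, OpenCV 4.12 (cv2) and the standard library are available. Lean on these libraries where they do the work, as an engineer would, in place of code of your own. Each camera call takes 0.05 s, during which the arm holds its last target.

### The job

Unscrew the steel cap with the yellow grip bar from the middle outlet of the gas manifold and set it down gently, bar up, in the empty round tiffin tier. It may have a left-hand thread, as gas fittings often do, or an ordinary one: try both ways gently to learn which, then turn it the way it gives until it comes to its stop, and lift it off. The neck sits on a springy gasket, so never force it against a stop, and leave the other things where they are.

Things in the scene. Friction and masses are not known exactly. Their poses are not given: they have to be found in the camera images.
- cap_bar (a point): Middle of the yellow grip bar on the loose steel screw cap, to be gripped from above. Bar 46 mm long (this point's x), 12 mm thick (y), 38 mm tall (z, 19 mm above and below this point). Screwed on, this point is 87 mm above the counter.
- cap: The cap; its origin is the centre of the steel cap's lower rim, 47 mm under the bar's middle. The cap is 70 mm across, 28 mm tall up to the foot of the bar, hollow below, 130 to 210 g with the bar. It stands upright on this rim.
- outlet (a point): Centre of the middle outlet, on top of the steel manifold bar (74 mm along this point's x, 290 mm along y, 30 mm tall, fixed). z up is the cap's turning axis. The tight cap's bar lies along this x. Two fixed grey hoods, 68 mm across, 74 mm tall, stand 100 mm either side along y: leave them.
- thread (a point): Top of the brass neck inside the cap, 26 mm above the outlet point. Coarse quick thread: left-hand (loosens clockwise from above) or right-hand, nothing shows which. Tight: blocked at once one way; the other way it turns at 0.15 N m or less for 60 to 90 degrees to a firm stop. There (within 5 degrees) it is free: lift it 35 mm straight up. A spring pad lifts the cap with 5 to 8 N, so it may pop up 6 mm.
- tier: Empty steel tiffin tier, a loose round open tray: 140 mm across outside, 134 mm inside, 34 mm tall, inner floor 3 mm above its underside; origin under its centre, on the counter.
- seat_a_neck (a joint): Twist of one of the three outlets' brass necks (rad, + is counter-clockwise from above). Each neck sits on a springy gasket, 2.5 N m per rad, reading 0 at rest. Only the neck under the cap ever moves, and which of the three letters that is changes. Beyond 0.18 rad (0.45 N m) either way the gasket is damaged.
- seat_b_neck (a joint): Twist of one of the three outlets' brass necks (rad, + is counter-clockwise from above). Each neck sits on a springy gasket, 2.5 N m per rad, reading 0 at rest. Only the neck under the cap ever moves, and which of the three letters that is changes. Beyond 0.18 rad (0.45 N m) either way the gasket is damaged.
- seat_c_neck (a joint): Twist of one of the three outlets' brass necks (rad, + is counter-clockwise from above). Each neck sits on a springy gasket, 2.5 N m per rad, reading 0 at rest. Only the neck under the cap ever moves, and which of the three letters that is changes. Beyond 0.18 rad (0.45 N m) either way the gasket is damaged.
- carrier: closed two-tier steel tiffin carrier, 150 x 145 mm, 173 mm tall, origin under its centre; leave it where it is
- chopstick_cup: bamboo cup with chopsticks, 72 mm across, about 215 mm tall, origin under its centre; leave it where it is
- colander: red plastic colander, 200 mm across, 75 mm tall, origin under its centre; leave it where it is
- soy_dish: small blue soy dish, 90 mm across, 18 mm tall, origin under its centre; leave it where it is
- bin: grey plastic bin, 160 x 200 mm, 130 mm tall, with an aluminium ladle hooked over its rim, origin under its centre; leave it where it is
- sauce_bottle: amber sauce bottle, 56 mm across, 200 mm tall, origin under its centre; leave it where it is
- lime_bowl: white ceramic bowl of limes, 110 mm across, 65 mm tall, origin under its centre; leave it where it is
Things that resemble listed ones, but are neither listed nor needed, are in the scene too. Leave any purple or red look-alike of the cap alone.

How it is judged:
By the outcome, as a careful person would: the job done as asked, in the order asked, and still so for the second after the job is handed in, with the robot touching nothing.
It also fails if it takes over 58 s, if anything falls off the work surface, if the arm or the gripper's body presses on something with over 40 N, if the wrist force passes 120 N, or if a joint passes its speed limit or range.

## Working session

There is one attempt and no reset: what is moved stays moved. The work goes in short steps, Python scripts to look and compute and a tool call to move; the robot and the scene stay as the last step left them, time stands still between calls to the robot, and variables do not carry over. Pictures are saved under pics/ and viewed, and the job is handed in when it is done.

Besides the shell and the picture viewer there is one more tool, called after "Request:" as name(argument=value, ...), one argument or row to a line, values as JSON. servo_tool: Moves the arm, as the interface text tells. Its arguments: {"type":"object","properties":{"steps":{"type":"string"}},"required":["steps"]}

```bash
mkdir -p pics; python3 - <<'E'
from cell import sensors, read_camera, get_calibration
import cv2,numpy as np
print(sensors.state())
for n in ("scene","top"):
    p,d=read_camera(n); np.savez(f"{n}0.npz",p=p,d=d); cv2.imwrite(f"pics/{n}0.png",p)
    print(n,get_calibration(n))
E
```

```text
{'t': 0.0, 'joints': array([ 1.16639957e+00,  4.91553239e-01,  1.55947283e+00,  8.18482805e-06,
        1.09171138e+00, -1.05590542e-01]), 'qvel': array([ 2.62477677e-04,  1.73593662e-03, -1.10403401e-03, -4.03981911e-05,
        1.21896218e-03,  1.89805068e-03]), 'tau': array([-3.45094370e-03, -6.12652659e+01, -2.58173597e+01,  6.90675876e-02,
        4.83289815e-02, -8.26741052e-05]), 'eef_pos': array([183.85560282, 597.0752718 , 214.05763044]), 'tcp_rot': array([-1.68272772,  1.56965151, -1.9815377 ]), 'ft_force': array([ 0.71022306, -0.09746949, -1.08439416]), 'moment': array([ 0.02109348, -0.03103601,  0.01101568]), 'opening': 1.0012179608180358}
scene {'mtx': array([[397.28503476,   0.        , 315.47847672],
       [  0.        , 397.28503476, 199.75002828],
       [  0.        ,   0.        ,   1.        ]]), 'distortion': array([-0.0353105,  0.       ,  0.       ,  0.       ,  0.       ]), 'R': array([[-8.36063809e-01,  5.48631985e-01,  5.01962727e-04],
       [ 3.22723613e-01,  4.92540077e-01, -8.08241141e-01],
       [-4.43674179e-01, -6.75579172e-01, -5.88851429e-01]]), 't': array([ 473.75686538, -105.19279575, 1357.97052012])}
top {'mtx': array([[455.59920172,   0.        , 322.12102782],
       [  0.        , 455.59920172, 195.98113856],
       [  0.        ,   0.        ,   1.        ]]), 'distortion': array([0.00030476, 0.        , 0.        , 0.        , 0.        ]), 'R': array([[-0.07145158, -0.99743167, -0.00497284],
       [-0.9731473 ,  0.07080393, -0.21902313],
       [ 0.21881271, -0.01081024, -0.97570699]]), 't': array([  26.73249134,  562.69079977, 1188.27383574])}
```

View pics/scene0.png

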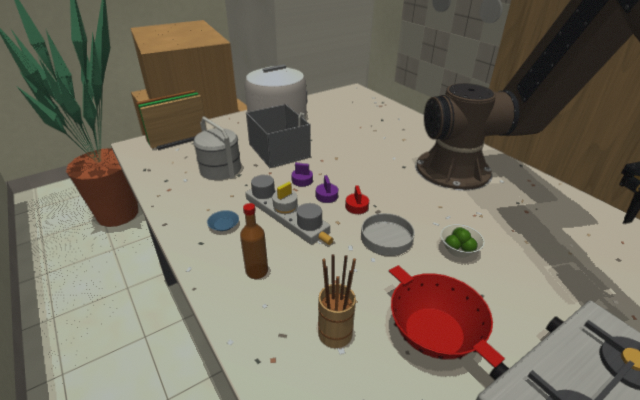

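View pics/top0.png

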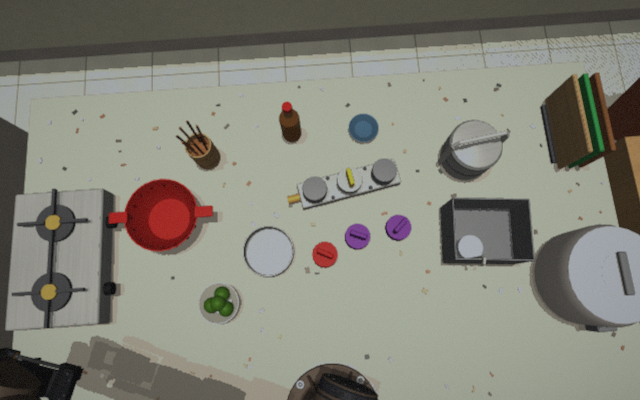

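The manifold is at top-image (348,183), with hoods at (314,189) and (384,171). The steel cap with the yellow bar is between them at about (349,179). The look-alikes are purple at (357,236) and (398,227), and red at (325,254); only the yellow-bar one sits on the manifold. The empty tier is at (269,251). I'll confirm this in enlarged crops.

```bash
python3 - <<'E'
import cv2,numpy as np
a=np.load("top0.npz"); p=a['p']
c=cv2.resize(p[150:215,285:410],None,fx=6,fy=6,interpolation=cv2.INTER_CUBIC); cv2.imwrite("pics/c1.png",c)
c=cv2.resize(p[220:285,235:305],None,fx=8,fy=8,interpolation=cv2.INTER_CUBIC); cv2.imwrite("pics/c2.png",c)
E
```

```text
(no output)
```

View pics/c1.png

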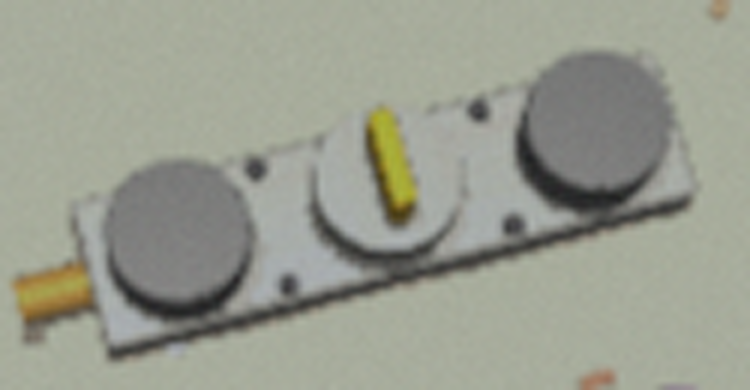

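View pics/c2.png

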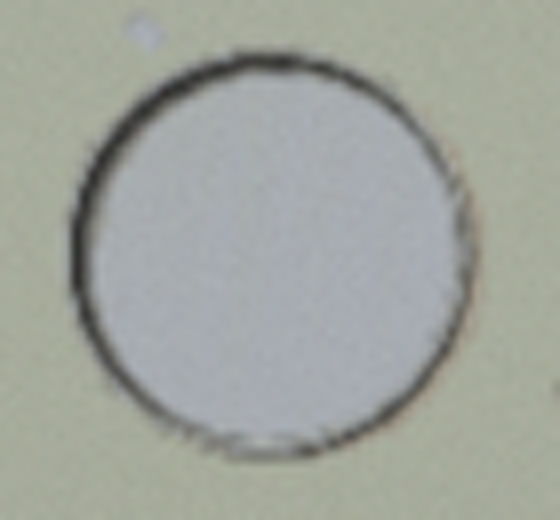

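The crop confirms the yellow-bar cap between the two grey hoods, at crop (390,165), and the tier is empty with its centre at crop (272,257). Next I'll measure both.

```bash
cat > h.py <<'E'
import cv2,numpy as np
from cell import get_calibration
def cloud(n,d,cal=None):
    c=cal or get_calibration(n)
    v,u=np.mgrid[0:d.shape[0],0:d.shape[1]]
    q=cv2.undistortPoints(np.stack([u,v],-1).reshape(-1,1,2).astype(np.float64),c['mtx'],c['distortion']).reshape(d.shape+(2,))
    X=np.dstack([q[...,0]*d,q[...,1]*d,d])
    return (X-np.array(c['t']))@np.array(c['R'])
def ray(n,u,v,z,cal=None):
    c=cal or get_calibration(n)
    q=cv2.undistortPoints(np.array([[[u,v]]],float),c['mtx'],c['distortion'])[0,0]
    R=np.array(c['R']);o=-R.T@c['t'];r=R.T@np.array([q[0],q[1],1]);return o+r*(z-o[2])/r[2]
def yellow(p):
    h=cv2.cvtColor(p,cv2.COLOR_BGR2HSV); return (h[...,0]>22)&(h[...,0]<35)&(h[...,1]>150)&(h[...,2]>70)
E
python3 - <<'E'
from h import *
from cell import sensors
for n in ("top","scene"):
    a=np.load(n+"0.npz");p,d=a['p'],a['d'];W=cloud(n,d);m=yellow(p)&(d>0)
    m&=(abs(W[...,2]-85)<30)&(W[...,0]>300)&(W[...,0]<1000)
    Y=W[m];print(n,len(Y),Y.mean(0),Y.min(0),Y.max(0))
    t=Y[Y[:,2]>100]
    if len(t)>5:
        c=t[:,:2].mean(0);w,V=np.linalg.eigh(np.cov((t[:,:2]-c).T));print('top face',len(t),t.mean(0),np.degrees(np.arctan2(V[1,1],V[0,1])))
n='top'
# hoods centres in image: crop(178,235)/6.. top-face circle centers
for u,v in ((285+179/6,150+231/6),(285+597/6,150+123/6)): print('hood',ray(n,u,v,104))
for u,v in ((285+382/6,150+112/6),(285+400/6,150+207/6)): print('bar end',ray(n,u,v,106))
a=np.load("top0.npz");W=cloud('top',a['d'])
c=ray('top',269,252,34);print('tier est',c)
r=np.hypot(W[...,0]-c[0],W[...,1]-c[1]);
rim=W[(r<90)&(W[...,2]>22)]
f=lambda q:np.hypot(rim[:,0]-q[0],rim[:,1]-q[1])-q[2]
from scipy.optimize import least_squares
print('rim',len(rim),rim[:,2].mean(),least_squares(f,[c[0],c[1],68],loss='soft_l1').x)
for nm,g in(('h1',(179/6+285,231/6+150)),('h2',(285+597/6,150+123/6))):
    q=ray('top',*g,104);mm=(np.hypot(W[...,0]-q[0],W[...,1]-q[1])<45)&(abs(W[...,2]-104)<8);h=W[mm];print(nm,len(h),h.mean(0),(h.min(0)+h.max(0))/2)
q=ray('top',349,180,80);mm=(np.hypot(W[...,0]-q[0],W[...,1]-q[1])<45)&(abs(W[...,2]-68)<7);h=W[mm];print('cap',len(h),(h.min(0)+h.max(0))/2)
E
```

```text
top 78 [5.82935329e+02 5.61471595e-01 1.00921824e+02] [346.07462907 -98.69918243  77.46882886] [623.91809968 717.16110617 109.7612373 ]
top face 55 [596.04385192 -48.25763526 105.0301381 ] 98.98678879477824
scene 155 [611.49141301 -89.62096109  92.84145738] [589.15427012 -98.91485032  72.21427816] [631.48270458 -83.08309127 109.26895991]
top face 53 [611.00679812 -90.30301659 105.21159076] -168.50854085591746
hood [575.60032292   4.49747789 104.        ]
hood [ 611.59101071 -185.35650424  104.        ]
bar end [623.12389668 -89.758139   106.        ]
bar end [578.91795167 -94.03392928 106.        ]
tier est [423.437613   141.97554658  34.        ]
rim 233 31.960097477138607 [429.12030846 144.29907301  68.00222083]<stdin>:22: RuntimeWarning: Mean of empty slice.
  ret = um.true_divide(
Traceback (most recent call last):
ValueError: zero-size array to reduction operation minimum which has no identity
```

```bash
cat >> h.py <<'E'
from scipy.spatial.transform import Rotation as Ro
from cell import sensors
def rot(s): return Ro.from_euler('xyz',s['tcp_rot']).as_matrix()
def target(deg): # tool x down, tool y at heading deg
    a=np.radians(deg);x=np.array([0,0,-1.]);y=np.array([np.cos(a),np.sin(a),0]);return np.stack([x,y,np.cross(x,y)],1)
def delta(pos,deg):
    s=sensors.state();R=rot(s);dp=R.T@(np.array(pos)-s['eef_pos']);rv=Ro.from_matrix(R.T@target(deg)).as_rotvec()
    print('now',np.round(s['eef_pos'],1),'yheading',round(np.degrees(np.arctan2(R[1,1],R[0,1])),2),'tilt',np.round(R[:,0],4),'j6',s['joints'][5].round(3))
    print('dp',np.round(dp,1),'rv',np.round(rv,4))
E
python3 - <<'E'
from h import *
delta([600,-91,215],100);delta([600,-91,215],-80)
c=get_calibration('wrist');R=np.array(c['R']);print(-R.T@c['t'],R[2],R[0],c['mtx'])
print(sensors.state()['joints'])
E
```

```text
now [183.9 597.1 214.1] yheading 72.88 tilt [-4.e-04 -9.e-04 -1.e+00] j6 -0.106
dp [-4.000e-01 -5.351e+02  6.002e+02] rv [-4.733e-01 -3.000e-04  1.000e-03]
now [183.9 597.1 214.1] yheading 72.88 tilt [-4.e-04 -9.e-04 -1.e+00] j6 -0.106
dp [-4.000e-01 -5.351e+02  6.002e+02] rv [2.6683e+00 1.3000e-03 4.0000e-04]
[105.52466368 622.04991521 384.82372389] [ 0.27443892 -0.08495535 -0.95784438] [ 2.93993088e-01  9.55807393e-01 -5.40591980e-04] [[303.05485178   0.         316.33285499]
 [  0.         303.05485178 196.31695875]
 [  0.           0.           1.        ]]
[ 1.16637165e+00  4.91492581e-01  1.55940935e+00 -3.51694863e-05
  1.09170057e+00 -1.05607160e-01]
```

```bash
cat >> h.py <<'E'
def plan(pos,deg,n,turn=None,step=None):
    s=sensors.state();R=rot(s);h=np.degrees(np.arctan2(R[1,1],R[0,1]));dp=np.array(pos)-s['eef_pos'];dh=(deg-h+180)%360-180
    if turn is not None: dh=turn
    per=dp/n; 
    for i in range(min(n,8)):
        hh=h+dh*i/n; l=target(hh).T@per; print(np.round(l).astype(int),round(-np.radians(dh)/n,3),end='; ')
    print(h,dh)
E
python3 - <<'E'
from h import *
plan([600,-91,215],-80,18)
E
```

```text
[  0 -30  33] 0.148; [  0 -24  37] 0.148; [  0 -19  41] 0.148; [  0 -12  43] 0.148; [ 0 -6 44] 0.148; [ 0  1 45] 0.148; [ 0  7 44] 0.148; [ 0 14 43] 0.148; 72.87994956969675 -152.87994956969675
```

Request:
servo_tool(
  steps="0 -30 33 0.148 0 0 50;0 -24 37 0.148 0 0 50;0 -19 41 0.148 0 0 50;0 -12 43 0.148 0 0 50;0 -6 44 0.148 0 0 50;0 1 45 0.148 0 0 50;0 7 44 0.148 0 0 50;0 14 43 0.148 0 0 50",
)

```text
t: 0.9
eef_pos: [369.0, 281.8, 211.6]
tcp_rot: [-0.764, 1.567, -2.262]
ft_force: [0.8, 0.3, 0.1]
opening: 0.529
```

```bash
python3 - <<'E'
from h import *
delta([600,-91,215],-80);plan([600,-91,215],-80,12)
E
```

```text
now [369.  281.8 211.6] yheading 4.14 tilt [-0.0024 -0.003  -1.    ] j6 0.439
dp [ -2.9 203.5 388.5] rv [1.4685e+00 4.2000e-03 1.0000e-04]
[ 0 17 32] 0.122; [ 0 21 30] 0.122; [ 0 24 27] 0.122; [ 0 27 24] 0.122; [ 0 30 21] 0.122; [ 0 32 17] 0.122; [ 0 34 13] 0.122; [ 0 36  8] 0.122; 4.141076822132746 -84.14107682213275
```

Request:
servo_tool(
  steps="0 20 39 0.147 0 0 50;0 26 36 0.147 0 0 50;0 31 31 0.147 0 0 50;0 35 26 0.147 0 0 50;0 39 20 0.147 0 0 50;0 41 14 0.147 0 0 50;0 43 8 0.147 0 0 50;0 44 1 0.147 0 0 50",
)

```text
t: 1.7
eef_pos: [559.2, -30.2, 211.4]
tcp_rot: [0.139, 1.566, -2.56]
ft_force: [0.3, 0.0, 0.5]
opening: 0.525
```

```bash
python3 - <<'E'
from h import *
delta([590,-90,215],-80)
E
```

```text
now [559.2 -30.2 211.4] yheading -64.65 tilt [-0.004  -0.0026 -1.    ] j6 0.96
dp [-3.6 67.2 -2.2] rv [ 0.2679  0.0046 -0.0013]
```

Request:
servo_tool(
  steps="0 18 -3 0.07 0 0 50;-1 18 -3 0.07 0.002 0 50;-1 18 -2 0.07 0.002 0 50;-1 17 -2 0.06 0 0 50;0 0 0 0 0 0 50;0 0 0 0 0 0 50;0 0 0 0 0 0 50;0 0 0 0 0 0 50",
)

```text
t: 2.5
eef_pos: [593.3, -100.8, 211.2]
tcp_rot: [-0.075, 1.566, -3.063]
ft_force: [-0.3, 0.2, 0.8]
opening: 0.53
```

```bash
python3 - <<'E'
from h import *
from cell import read_camera
import pickle
delta([600,-91,215],-80)
c=get_calibration('wrist');p,d=read_camera('wrist');cv2.imwrite('pics/w1.png',p);pickle.dump((c,p,d),open('w1.pkl','wb'))
E
```

```text
now [ 593.3 -100.8  211.2] yheading -81.21 tilt [-4.7e-03 -4.0e-04 -1.0e+00] j6 1.141
dp [-3.8 -8.6 -8.1] rv [-0.0211  0.0047  0.0004]
```

View pics/w1.png

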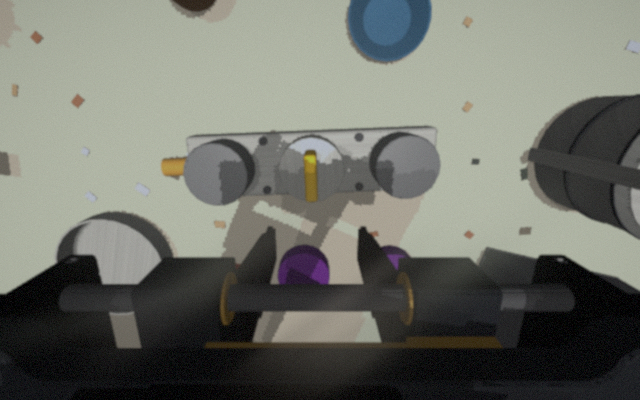

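The manifold is clearly visible at (312,163), with the bar at (311,175) and hoods at (218,172) and (404,165).

```bash
python3 - <<'E'
from h import *
import pickle
c,p,d=pickle.load(open('w1.pkl','rb'))
cv2.imwrite('pics/w1c.png',cv2.resize(p[120:210,180:445],None,fx=3,fy=3,interpolation=cv2.INTER_CUBIC))
cv2.imwrite('pics/w1d.png',cv2.resize(p[130:210,270:350],None,fx=7,fy=7,interpolation=cv2.INTER_CUBIC))
W=cloud('wrist',d,c);m=yellow(p)&(W[...,2]>60)&(W[...,2]<115)
m[:,:290]=0;m[:,340:]=0
v,u=np.nonzero(m);print(u.min(),u.max(),v.min(),v.max());Y=W[m];print(len(Y),np.round(Y.mean(0),1),np.round(Y.min(0),1),np.round(Y.max(0),1))
t=Y[Y[:,2]>101];print(len(t),(t.min(0)+t.max(0))/2,t.min(0),t.max(0));cc=t[:,:2].mean(0);w,V=np.linalg.eigh(np.cov((t[:,:2]-cc).T));print(cc,np.degrees(np.arctan2(V[1,1],V[0,1])))
print(sensors.state()['joints'])
E
```

```text
304 316 152 199
251 [615.6 -90.6 106.5] [587.  -99.8  91.4] [629.9 -83.2 109.6]
246 [608.43797442 -91.52324759 105.85615824] [586.95992259 -99.83386565 102.07189112] [629.91602624 -83.21262953 109.64042537]
[615.32165553 -90.67641695] -169.0941752035066
[-0.27715571  0.46286953  1.61898939 -0.0018428   1.06410262  1.14116775]
```

View pics/w1c.png

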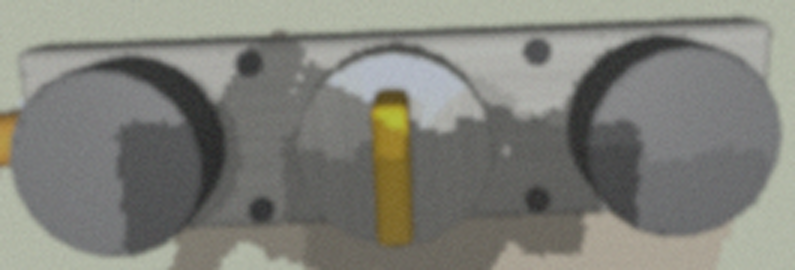

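View pics/w1d.png

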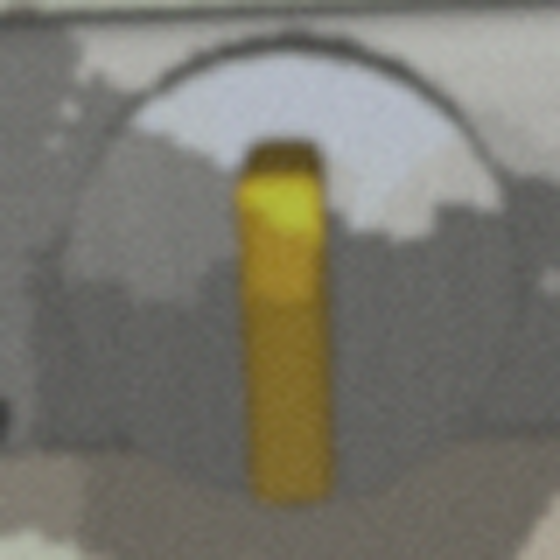

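```bash
python3 - <<'E'
from h import *
import pickle
c,p,d=pickle.load(open('w1.pkl','rb'))
P=[ray('wrist',270+a/7,130+b/7,106,c) for a,b in((239,181),(322,181),(254,500),(332,500))]
for q in P: print(np.round(q,1))
m=np.mean(P,0);e=(P[0]+P[1]-P[2]-P[3])/2;print('mid',m,np.linalg.norm(e),np.degrees(np.arctan2(e[1],e[0])), np.linalg.norm(P[1]-P[0]))
H=[ray('wrist',180+a/3,120+b/3,104,c) for a,b in((107,156),(681,137))];print(H,np.linalg.norm(H[0]-H[1]),np.mean(H,0))
e=H[0]-H[1];print('hood x-axis',np.degrees(np.arctan2(e[1],e[0]))-90)
# top cam with rays
Q=[ray('top',285+u/6,150+v/6,106) for u,v in((372,113),(393,109),(391,212),(413,205))]
print(np.round(Q,1),np.mean(Q,0))
E
```

```text
[627.3 -83.2 106. ]
[629.  -93.9 106. ]
[584.3 -91.4 106. ]
[ 585.9 -101.9  106. ]
mid [606.61872253 -92.61440522 106.        ] 43.77050576551843 10.698133148679965 10.830158303090125
[array([599.26461322,  -3.57836855, 104.        ]), array([ 632.535997  , -178.84848531,  104.        ])] 178.40010877541545 [615.90030511 -91.21342693 104.        ]
hood x-axis 10.748520929717316
[[623.  -85.3 106. ]
 [624.2 -94.8 106. ]
 [576.9 -89.9 106. ]
 [579.4 -99.9 106. ]] [600.87057698 -92.44089851 106.        ]
```

```bash
python3 - <<'E'
from h import *
import pickle
c,p,d=pickle.load(open('w1.pkl','rb'))
H=[ray('wrist',180+a/3,120+b/3,74,c) for a,b in((107,156),(681,137))];print(H,np.linalg.norm(H[0]-H[1]),np.mean(H,0))
H=[ray('top',*g,74) for g in ((285+179/6,150+231/6),(285+597/6,150+123/6))];print(H,np.linalg.norm(H[0]-H[1]),np.mean(H,0))
delta([605,-92.3,150],-79.3)
E
```

```text
[array([591.18449432,   5.4897899 ,  74.        ]), array([ 628.05253525, -188.72713475,   74.        ])] 197.68527071963007 [609.61851479 -91.61867243  74.        ]
[array([582.8820394 ,   4.62037165,  74.        ]), array([ 619.78868989, -190.06539266,   74.        ])] 198.15309151722593 [601.33536465 -92.7225105   74.        ]
now [ 593.3 -100.7  211.3] yheading -81.21 tilt [-4.6e-03 -4.0e-04 -1.0e+00] j6 1.141
dp [ 61.2  -6.5 -13.1] rv [-0.0334  0.0046  0.0004]
```

Request:
servo_tool(
  steps="15 -2 -4 -0.012 0.002 0 50;15 -2 -4 -0.012 0.002 0 50;15 -2 -3 -0.01 0.002 0 50;10 -1 -2 0 0 0 50;0 0 0 0 0 0 50;0 0 0 0 0 0 50;0 0 0 0 0 0 50;0 0 0 0 0 0 50",
)

```text
t: 3.35
eef_pos: [605.5, -88.8, 157.2]
tcp_rot: [2.901, 1.566, -0.047]
ft_force: [-0.4, 0.3, 0.6]
opening: 0.527
```

```bash
python3 - <<'E'
from h import *
from cell import read_camera
import pickle
delta([605,-92.3,130],-79.3)
c=get_calibration('wrist');p,d=read_camera('wrist');cv2.imwrite('pics/w2.png',p);pickle.dump((c,p,d),open('w2.pkl','wb'))
E
```

```text
now [605.5 -88.8 157.2] yheading -78.92 tilt [ 5.e-03 -2.e-04 -1.e+00] j6 1.123
dp [27.2  3.3  1.3] rv [ 0.0067 -0.0048 -0.0012]
```

View pics/w2.png

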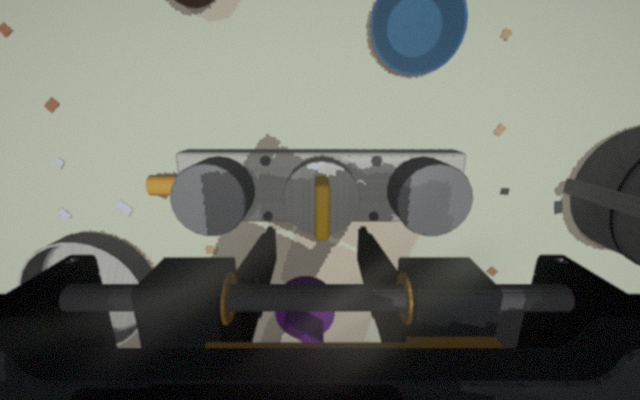

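```bash
python3 - <<'E'
from h import *
import pickle
c,p,d=pickle.load(open('w2.pkl','rb'))
g=cv2.resize(p[155:255,275:370],None,fx=6,fy=6,interpolation=cv2.INTER_CUBIC)
cv2.imwrite('pics/w2d.png',np.clip(g.astype(float)*1.7,0,255).astype(np.uint8))
E
```

```text
(no output)
```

View pics/w2d.png

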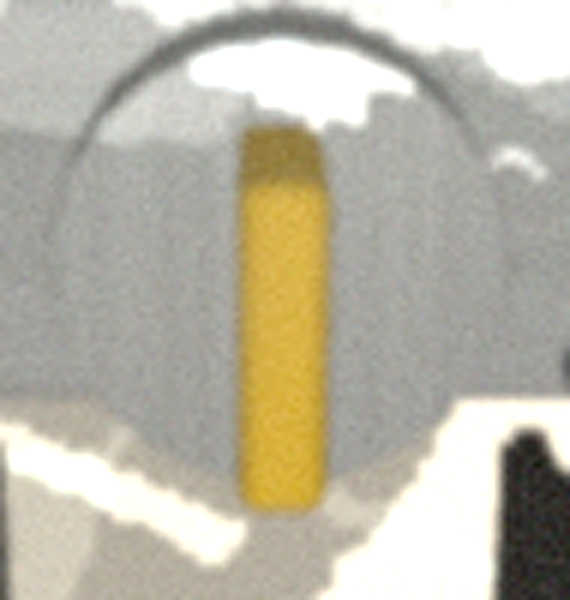

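```bash
python3 - <<'E'
from h import *
import pickle
c,p,d=pickle.load(open('w2.pkl','rb'))
P=[ray('wrist',275+a/6,155+b/6,106,c) for a,b in((239,181),(328,181),(241,512),(327,512))]
m=np.mean(P,0);e=(P[0]+P[1]-P[2]-P[3])/2;print('mid',m,np.linalg.norm(e),np.degrees(np.arctan2(e[1],e[0])), np.linalg.norm(P[1]-P[0]))
a=ray('wrist',275+282/6,155+40/6,68,c);print('cap far edge - 35mm along bar',a-35*np.array([.982,.189,0]))
H=[ray('wrist',*g,74,c) for g in((213,196),(430,196))];print(H,np.linalg.norm(H[0]-H[1]),np.mean(H,0))
W=cloud('wrist',d,c);mm=yellow(p)&(W[...,2]>103)&(W[...,2]<112);mm[:,:290]=0;mm[:,350:]=0;t=W[mm];print(len(t),t.mean(0),(t.min(0)+t.max(0))/2)
delta([605,-92,78],-79.5)
E
```

```text
mid [606.9525187  -92.32051481 106.        ] 45.45745402840399 11.506441249902812 11.220996752183243
cap far edge - 35mm along bar [606.02106254 -92.67858374  68.        ]
[array([593.37733502,   1.77648173,  74.        ]), array([ 629.89101872, -184.44148502,   74.        ])] 189.7640119606103 [611.63417687 -91.33250164  74.        ]
237 [605.4176975  -92.43915159 106.94151377] [607.8253358  -91.76014198 106.60946861]
now [605.5 -88.8 157.2] yheading -78.92 tilt [ 5.1e-03 -3.0e-04 -1.0e+00] j6 1.123
dp [79.2  2.9  1.5] rv [ 0.0101 -0.005  -0.0012]
```

Request:
servo_tool(
  steps="13 2 1 0 -0.002 0 50;16 2 1 0 -0.002 0 50;16 0 0 0 0 0 50;16 0 0 0 0 0 50;10 0 0 0 0 0 50;4 0 0 0 0 0 50;0 0 0 0 0 0 50;0 0 0 0 0 0 50",
)

```text
t: 4.2
eef_pos: [604.3, -94.6, 77.7]
tcp_rot: [2.294, 1.568, -0.655]
ft_force: [0.6, -0.0, -0.1]
opening: 0.523
```

```bash
python3 - <<'E'
from h import *
delta([605,-92.3,77],-79);s=sensors.state();print(s['ft_force'],s['moment'])
E
```

```text
now [604.3 -94.6  77.7] yheading -78.97 tilt [ 0.0023 -0.0017 -1.    ] j6 1.117
dp [ 0.7 -2.2 -1.1] rv [ 0.0005 -0.0019 -0.0021]
[ 0.61873701 -0.03915819 -0.1431957 ] [-0.04991653  0.20289213 -0.02860768]
```

Request:
servo_tool(
  steps="0 -2 -1 0 0 0 50;0 0 0 0 0 0 30;0 0 0 0 0 0 20;0 0 0 0 0 0 14;0 0 0 0 0 0 10;0 0 0 0 0 0 8;0 0 0 0 0 0 8;0 0 0 0 0 0 8",
)

```text
t: 5.0
eef_pos: [606.0, -92.6, 79.9]
tcp_rot: [2.518, 1.564, -0.432]
ft_force: [0.5, 0.5, -0.3]
opening: 0.122
```

```bash
cat >> h.py <<'E'
def st():
    r=[sensors.state()]
    s=r[0];R=rot(s);print('t',s['t'],np.round(s['eef_pos'],1),'hd',round(np.degrees(np.arctan2(R[1,1],R[0,1])),2),'tilt',np.round(R[:,0],4),'j6',s['joints'][5].round(3),'F',np.round(s['ft_force'],1),'M',np.round(s['moment'],3),'op',round(s['opening']*95.1,1))
E
python3 - <<'E'
from h import *
from cell import read_camera
st()
p,d=read_camera('wrist');cv2.imwrite('pics/w3.png',p)
st()
E
```

```text
t 5.0 [606.  -92.6  79.9] hd -78.97 tilt [ 0.0061 -0.0028 -1.    ] j6 1.121 F [ 0.5  0.5 -0.3] M [ 0.212  0.127 -0.011] op 11.6
t 5.05 [606.  -92.6  79.9] hd -78.97 tilt [ 0.0061 -0.0028 -1.    ] j6 1.121 F [ 0.2 -0.8  0.1] M [ 0.039  0.135 -0.025] op 11.5
```

View pics/w3.png

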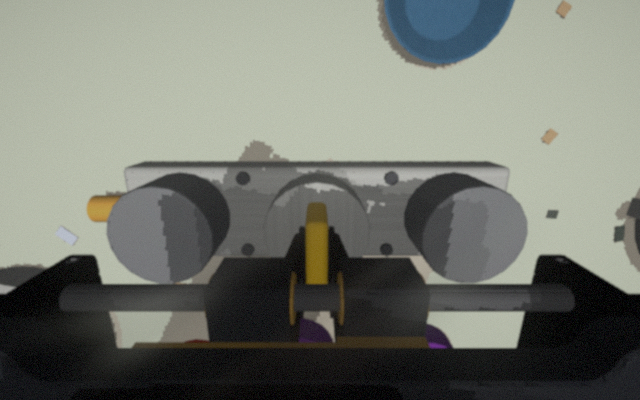

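Request:
servo_tool(
  steps="0 0 0 0 0 0 8;0 0 0 0 0 0 8;0 0 0 -0.02 0 0 8;0 0 0 -0.02 0 0 8;0 0 0 -0.02 0 0 8;0 0 0 -0.015 0 0 8;0 0 0 0 0 0 8;0 0 0 0 0 0 8",
)

```text
t: 5.85
eef_pos: [606.0, -92.6, 79.9]
tcp_rot: [2.462, 1.564, -0.406]
ft_force: [0.4, -0.9, 0.9]
opening: 0.12
```

```bash
python3 - <<'E'
from h import *
from cell import read_camera
st()
for i in range(2): read_camera('wrist'); st()
E
```

```text
t 5.85 [606.  -92.6  79.9] hd -74.3 tilt [ 0.006  -0.0026 -1.    ] j6 1.039 F [ 0.4 -0.9  0.9] M [ 0.006  0.189 -0.144] op 11.4
t 5.9 [606.  -92.6  79.9] hd -74.3 tilt [ 0.006  -0.0026 -1.    ] j6 1.039 F [-0.3 -1.1 -0.1] M [-0.048  0.142 -0.09 ] op 12.0
t 5.95 [606.  -92.6  79.9] hd -74.3 tilt [ 0.006  -0.0026 -1.    ] j6 1.039 F [-0.7 -0.   0.7] M [-0.058  0.123 -0.097] op 11.6
```

Request:
servo_tool(
  steps="0 0 0 0.02 0 0 8;0 0 0 0.02 0 0 8;0 0 0 0.02 0 0 8;0 0 0 0.02 0 0 8;0 0 0 0.02 0 0 8;0 0 0 0.02 0 0 8;0 0 0 0.02 0 0 8;0 0 0 0 0 0 8",
)

```text
t: 6.75
eef_pos: [606.0, -92.5, 79.9]
tcp_rot: [2.578, 1.564, -0.442]
ft_force: [-0.6, 0.2, 0.7]
opening: 0.118
```

```bash
python3 - <<'E'
from h import *
from cell import read_camera
st()
for i in range(2): read_camera('wrist'); st()
E
```

```text
t 6.75 [606.  -92.5  79.9] hd -83.02 tilt [ 0.006  -0.0028 -1.    ] j6 1.192 F [-0.6  0.2  0.7] M [0.003 0.111 0.188] op 11.2
t 6.8 [606.  -92.5  79.9] hd -82.98 tilt [ 0.0061 -0.0028 -1.    ] j6 1.191 F [ 0.3 -1.   0.3] M [0.029 0.168 0.135] op 11.6
t 6.85 [606.  -92.5  79.9] hd -82.96 tilt [ 0.006  -0.0028 -1.    ] j6 1.19 F [ 0.3 -0.3 -0.1] M [0.039 0.132 0.15 ] op 12.0
```

Request:
servo_tool(
  steps="0 0 0 -0.03 0 0 8;0 0 0 -0.03 0 0 8;0 0 0 -0.03 0 0 8;0 0 0 -0.03 0 0 8;0 0 0 -0.03 0 0 8;0 0 0 -0.03 0 0 8;0 0 0 -0.03 0 0 8;0 0 0 0 0 0 8",
)

```text
t: 7.65
eef_pos: [605.9, -92.7, 79.9]
tcp_rot: [2.461, 1.565, -0.341]
ft_force: [0.3, -0.3, 0.7]
opening: 0.123
```

```bash
python3 - <<'E'
from h import *
st()
E
```

```text
t 7.65 [605.9 -92.7  79.9] hd -70.53 tilt [ 0.0059 -0.0021 -1.    ] j6 0.972 F [ 0.3 -0.3  0.7] M [ 0.072  0.089 -0.094] op 11.7
```

Request:
servo_tool(
  steps="0 0 0 -0.06 0 0 8;0 0 0 -0.06 0 0 8;0 0 0 -0.06 0 0 8;0 0 0 -0.06 0 0 8;0 0 0 -0.06 0 0 8;0 0 0 -0.06 0 0 8;0 0 0 -0.05 0 0 8;0 0 0 -0.02 0 0 8",
)

```text
t: 8.45
eef_pos: [606.2, -92.9, 81.2]
tcp_rot: [2.093, 1.563, -0.27]
ft_force: [-0.3, -1.0, -0.7]
opening: 0.126
```

```bash
python3 - <<'E'
from h import *
st()
E
```

```text
t 8.45 [606.2 -92.9  81.2] hd -45.42 tilt [ 0.0072 -0.002  -1.    ] j6 0.533 F [-0.3 -1.  -0.7] M [-0.074  0.189 -0.05 ] op 11.9
```

Request:
servo_tool(
  steps="0 0 0 -0.06 0 0 8;0 0 0 -0.06 0 0 8;0 0 0 -0.06 0 0 8;0 0 0 -0.06 0 0 8;0 0 0 -0.06 0 0 8;0 0 0 -0.05 0 0 8;0 0 0 -0.03 0 0 8;0 0 0 0 0 0 8",
)

```text
t: 9.25
eef_pos: [606.8, -93.0, 82.6]
tcp_rot: [1.743, 1.561, -0.235]
ft_force: [-0.4, -0.1, 0.4]
opening: 0.127
```

```bash
python3 - <<'E'
from h import *
st()
E
```

```text
t 9.25 [606.8 -93.   82.6] hd -23.33 tilt [ 0.0091 -0.0022 -1.    ] j6 0.147 F [-0.4 -0.1  0.4] M [-0.008  0.152 -0.069] op 12.1
```

Request:
servo_tool(
  steps="0 0 0 -0.02 0 0 8;0 0 0 -0.02 0 0 8;0 0 0 -0.02 0 0 8;0 0 0 -0.02 0 0 8;0 0 0 -0.02 0 0 8;0 0 0 0 0 0 8;0 0 0 0 0 0 8;0 0 0 0 0 0 8",
)

```text
t: 10.05
eef_pos: [607.0, -92.8, 83.0]
tcp_rot: [1.663, 1.561, -0.21]
ft_force: [-0.4, 0.6, 3.2]
opening: 0.121
```

```bash
python3 - <<'E'
from h import *
st()
E
```

```text
t 10.05 [607.  -92.8  83. ] hd -17.31 tilt [ 0.0099 -0.0021 -0.9999] j6 0.042 F [-0.4  0.6  3.2] M [0.061 0.136 0.023] op 11.5
```

Request:
servo_tool(
  steps="0 0 0 -0.02 0 0 8;0 0 0 -0.02 0 0 8;0 0 0 -0.02 0 0 8;0 0 0 -0.01 0 0 8;0 0 0 0 0 0 8;0 0 0 0 0 0 8;0 0 0 0 0 0 8;0 0 0 0 0 0 8",
)

```text
t: 10.85
eef_pos: [607.1, -92.8, 83.2]
tcp_rot: [1.591, 1.56, -0.207]
ft_force: [-0.4, 0.1, 4.1]
opening: 0.123
```

```bash
python3 - <<'E'
from h import *
st()
E
```

```text
t 10.85 [607.1 -92.8  83.2] hd -12.97 tilt [ 0.0101 -0.0021 -0.9999] j6 -0.034 F [-0.4  0.1  4.1] M [ 0.069  0.187 -0.095] op 11.7
```

Request:
servo_tool(
  steps="0 0 0 -0.02 0 0 8;0 0 0 -0.02 0 0 8;0 0 0 -0.01 0 0 8;0 0 0 0 0 0 8;0 0 0 0 0 0 8;0 0 0 0 0 0 8;0 0 0 0 0 0 8;0 0 0 0 0 0 8",
)

```text
t: 11.65
eef_pos: [607.1, -92.9, 83.3]
tcp_rot: [1.524, 1.56, -0.218]
ft_force: [-0.3, 0.6, 3.5]
opening: 0.121
```

```bash
python3 - <<'E'
from h import *
st()
E
```

```text
t 11.65 [607.1 -92.9  83.3] hd -9.84 tilt [ 0.0101 -0.0022 -0.9999] j6 -0.088 F [-0.3  0.6  3.5] M [ 0.076  0.225 -0.039] op 11.5
```

Request:
servo_tool(
  steps="0 0 0 -0.02 0 0 8;0 0 0 -0.02 0 0 8;0 0 0 -0.02 0 0 8;0 0 0 -0.01 0 0 8;0 0 0 0 0 0 8;0 0 0 0 0 0 8;0 0 0 0 0 0 8;0 0 0 0 0 0 8",
)

```text
t: 12.45
eef_pos: [607.1, -92.8, 83.3]
tcp_rot: [1.456, 1.56, -0.21]
ft_force: [0.6, -0.0, 4.5]
opening: 0.131
```

```bash
python3 - <<'E'
from h import *
st()
E
```

```text
t 12.45 [607.1 -92.8  83.3] hd -5.46 tilt [ 0.0103 -0.0022 -0.9999] j6 -0.165 F [ 0.6 -0.   4.5] M [ 0.03   0.197 -0.081] op 12.5
```

Request:
servo_tool(
  steps="0 0 0 -0.02 0 0 8;0 0 0 -0.02 0 0 8;0 0 0 -0.02 0 0 8;0 0 0 -0.01 0 0 8;0 0 0 0 0 0 8;0 0 0 0 0 0 8;0 0 0 0 0 0 8;0 0 0 0 0 0 8",
)

```text
t: 13.25
eef_pos: [606.9, -93.3, 83.3]
tcp_rot: [1.32, 1.561, -0.27]
ft_force: [-1.1, -0.5, 5.0]
opening: 0.128
```

```bash
python3 - <<'E'
from h import *
st()
E
```

```text
t 13.25 [606.9 -93.3  83.3] hd -1.1 tilt [ 0.0098 -0.0027 -0.9999] j6 -0.241 F [-1.1 -0.5  5. ] M [-0.168  0.304 -0.198] op 12.2
```

Request:
servo_tool(
  steps="0 0 0 0 0 0 8;0 0 0 0 0 0 8;0 0 0 0.02 0 0 8;0 0 0 0.02 0 0 8;0 0 0 0.01 0 0 8;0 0 0 0 0 0 8;0 0 0 0 0 0 8;0 0 0 0 0 0 8",
)

```text
t: 14.05
eef_pos: [606.8, -93.3, 83.3]
tcp_rot: [1.358, 1.561, -0.286]
ft_force: [-1.1, -1.2, 3.7]
opening: 0.123
```

```bash
python3 - <<'E'
from h import *
from cell import read_camera
st();p,d=read_camera('scene');cv2.imwrite('pics/s2.png',cv2.resize(p[150:260,230:370],None,fx=5,fy=5,interpolation=cv2.INTER_CUBIC));st()
E
```

```text
t 14.05 [606.8 -93.3  83.3] hd -4.22 tilt [ 0.0097 -0.0029 -0.9999] j6 -0.186 F [-1.1 -1.2  3.7] M [-0.146  0.23   0.019] op 11.7
t 14.1 [606.8 -93.3  83.3] hd -4.22 tilt [ 0.0098 -0.0029 -0.9999] j6 -0.186 F [-2.2 -0.3  3.4] M [-0.236  0.28  -0.039] op 11.9
```

View pics/s2.png

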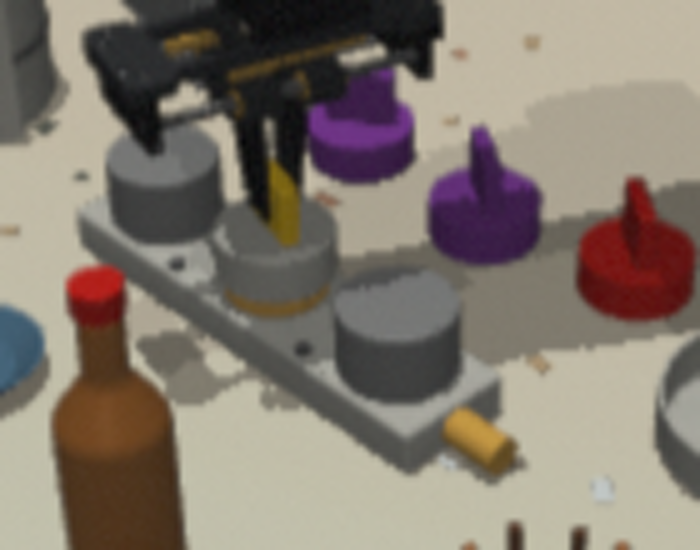

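The scene crop shows the cap risen, with a brass rim visible at (275,300). The twist has relaxed, so I'll lift gently.

Request:
servo_tool(
  steps="-2 0 0 0 0 0 8;-2 0 0 0 0 0 8;-2 0 0 0 0 0 8;-2 0 0 0 0 0 8;0 0 0 0 0 0 8;0 0 0 0 0 0 8;0 0 0 0 0 0 8;0 0 0 0 0 0 8",
)

```text
t: 14.9
eef_pos: [606.5, -93.2, 90.6]
tcp_rot: [1.352, 1.562, -0.292]
ft_force: [0.1, -0.5, -1.0]
opening: 0.128
```

```bash
python3 - <<'E'
from h import *
st()
E
```

```text
t 14.9 [606.5 -93.2  90.6] hd -4.21 tilt [ 0.0084 -0.0025 -1.    ] j6 -0.186 F [ 0.1 -0.5 -1. ] M [-0.278  0.01  -0.068] op 12.2
```

Request:
servo_tool(
  steps="-5 0 0 0 0 0 8;-6 0 0 0 0 0 8;-8 0 0 0 0 0 8;-10 0 0 0 0 0 8;-12 0 0 0 0 0 8;-14 0 0 0 0 0 8;-14 0 0 0 0 0 8;-8 0 0 0 0 0 8",
)

```text
t: 15.7
eef_pos: [605.3, -92.5, 174.4]
tcp_rot: [1.403, 1.563, -0.241]
ft_force: [0.5, -0.6, -1.0]
opening: 0.122
```

```bash
python3 - <<'E'
from h import *
from cell import read_camera
st();p,d=read_camera('scene');cv2.imwrite('pics/s3.png',p)
p,d=read_camera('top');np.savez('top3.npz',p=p,d=d);cv2.imwrite('pics/t3.png',p)
E
```

```text
t 15.7 [605.3 -92.5 174.4] hd -4.2 tilt [ 0.0079 -0.0019 -1.    ] j6 -0.186 F [ 0.5 -0.6 -1. ] M [-0.082  0.069 -0.041] op 11.6
```

View pics/s3.png

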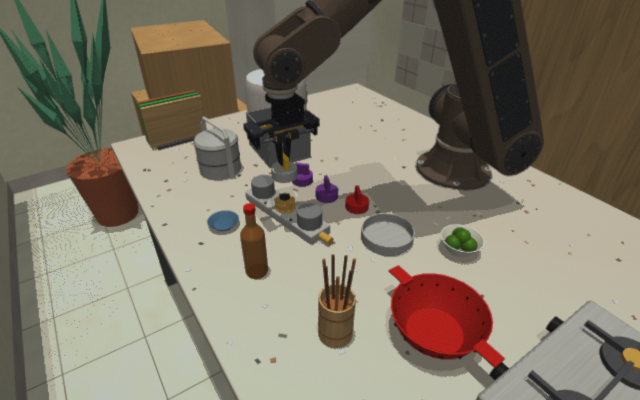

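View pics/t3.png

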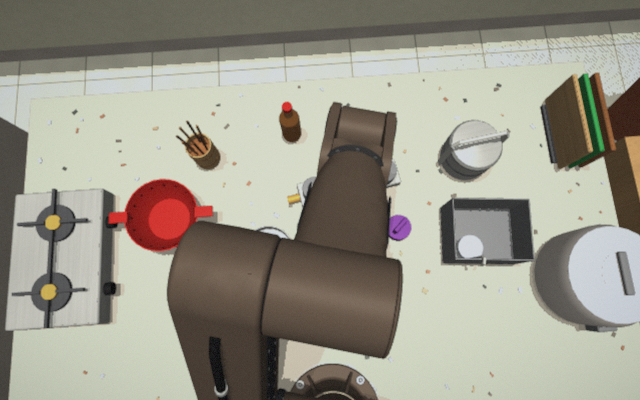

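```bash
python3 - <<'E'
from h import *
a=np.load("scene0.npz");W=cloud('scene',a['d'])
rim=W[(np.hypot(W[...,0]-428,W[...,1]-143)<95)&(W[...,2]>22)&(W[...,2]<45)]
from scipy.optimize import least_squares
print(len(rim),least_squares(lambda q:np.hypot(rim[:,0]-q[0],rim[:,1]-q[1])-q[2],[428,143,68],loss='soft_l1').x)
plan([428,143,174],0,8,turn=0)
plan([428,143,150],0,10,turn=0)
E
```

```text
487 [432.68458404 143.20134008  68.37171807]
[  0 -24 -28] -0.0; [  0 -24 -28] -0.0; [  0 -24 -28] -0.0; [  0 -24 -28] -0.0; [  0 -24 -28] -0.0; [  0 -24 -28] -0.0; [  0 -24 -28] -0.0; [  0 -24 -28] -0.0; -4.195188177618577 0
[  2 -19 -22] -0.0; [  2 -19 -22] -0.0; [  2 -19 -22] -0.0; [  2 -19 -22] -0.0; [  2 -19 -22] -0.0; [  2 -19 -22] -0.0; [  2 -19 -22] -0.0; [  2 -19 -22] -0.0; -4.195188177618577 0
```

Tier centre is about (430,143).

Request:
servo_tool(
  steps="0 -14 -17 0 0 0 8;0 -24 -28 0 0 0 8;0 -28 -32 0 0 0 8;0 -30 -35 0 0 0 8;0 -30 -35 0 0 0 8;0 -28 -32 0 0 0 8;0 -20 -24 0 0 0 8;0 -10 -12 0 0 0 8",
)

```text
t: 16.6
eef_pos: [430.5, 140.6, 168.7]
tcp_rot: [1.17, 1.565, -0.479]
ft_force: [-0.5, 0.1, -1.6]
opening: 0.125
```

```bash
python3 - <<'E'
from h import *
st();delta([430,143,75],-4)
E
```

```text
t 16.6 [430.5 140.6 168.7] hd -4.48 tilt [ 0.0051 -0.0026 -1.    ] j6 0.253 F [-0.5  0.1 -1.6] M [-0.112  0.057  0.012] op 11.9
now [430.5 140.6 168.7] yheading -4.48 tilt [ 0.0051 -0.0026 -1.    ] j6 0.253
dp [93.7 -1.2 -2.6] rv [-0.0083  0.0023 -0.0053]
```

Request:
servo_tool(
  steps="8 0 -1 0 0 -0.002 8;14 -1 -1 0 0 -0.002 8;16 0 0 0 0 0 8;16 0 0 0 0 0 8;14 0 0 0 0 0 8;10 0 0 0 0 0 8;6 0 0 0 0 0 8;0 0 0 0 0 0 8",
)

```text
t: 17.4
eef_pos: [430.6, 141.1, 77.8]
tcp_rot: [-0.199, 1.568, -1.846]
ft_force: [-0.3, -0.1, -1.2]
opening: 0.123
```

```bash
python3 - <<'E'
from h import *
from cell import read_camera
st();p,d=read_camera('scene');cv2.imwrite('pics/s4.png',cv2.resize(p[150:280,310:470],None,fx=5,fy=4.6,interpolation=cv2.INTER_CUBIC))
st();delta([430,143,43],-4)
E
```

```text
t 17.4 [430.6 141.1  77.8] hd -4.38 tilt [-8.0e-04 -2.8e-03 -1.0e+00] j6 0.253 F [-0.3 -0.1 -1.2] M [-0.118  0.054  0.042] op 11.7
t 17.45 [430.7 141.1  78.3] hd -4.38 tilt [-2.0e-04 -2.7e-03 -1.0e+00] j6 0.253 F [-0.1  0.3 -0.9] M [-0.058  0.103  0.014] op 11.5
now [430.7 141.1  78.3] yheading -4.38 tilt [-2.0e-04 -2.7e-03 -1.0e+00] j6 0.253
dp [35.3 -0.9 -1.9] rv [-0.0066  0.0027  0.    ]
```

View pics/s4.png

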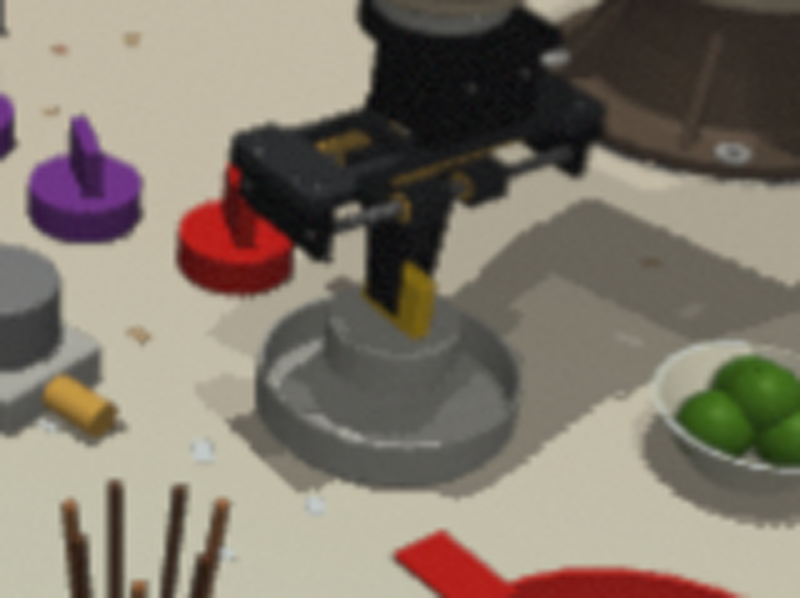

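Request:
servo_tool(
  steps="5 0 -1 0 0.001 0 8;6 -1 -1 0 0 0 8;6 0 0 0 0 0 8;5 0 0 0 0 0 8;4 0 0 0 0 0 8;2 0 0 0 0 0 8;1 0 0 0 0 0 8;0 0 0 0 0 0 8",
)

```text
t: 18.25
eef_pos: [430.7, 143.6, 47.9]
tcp_rot: [1.231, 1.568, -0.416]
ft_force: [0.0, -0.6, -2.5]
opening: 0.128
```

```bash
python3 - <<'E'
from h import *
st()
E
```

```text
t 18.25 [430.7 143.6  47.9] hd -4.36 tilt [ 0.0026 -0.0011 -1.    ] j6 0.256 F [ 0.  -0.6 -2.5] M [-0.134  0.051 -0.072] op 12.2
```

Request:
servo_tool(
  steps="1.2 0 0 0 0 0 8;0.7 0 0 0 0 0 8;0.7 0 0 0 0 0 8;0.7 0 0 0 0 0 8;0.5 0 0 0 0 0 8;0 0 0 0 0 0 8;0 0 0 0 0 0 8;0 0 0 0 0 0 8",
)

```text
t: 19.05
eef_pos: [431.0, 143.6, 44.3]
tcp_rot: [1.375, 1.567, -0.272]
ft_force: [0.5, -0.6, -1.4]
opening: 0.129
```

```bash
python3 - <<'E'
from h import *
st()
E
```

```text
t 19.05 [431.  143.6  44.3] hd -4.36 tilt [ 0.0035 -0.001  -1.    ] j6 0.256 F [ 0.5 -0.6 -1.4] M [-0.095  0.02   0.008] op 12.2
```

Request:
servo_tool(
  steps="0.6 0 0 0 0 0 8;0.5 0 0 0 0 0 8;0.5 0 0 0 0 0 8;0 0 0 0 0 0 8;0 0 0 0 0 0 8;0 0 0 0 0 0 8;0 0 0 0 0 0 8;0 0 0 0 0 0 8",
)

```text
t: 19.85
eef_pos: [431.1, 143.6, 42.6]
tcp_rot: [1.399, 1.567, -0.248]
ft_force: [0.2, -0.5, -1.6]
opening: 0.125
```

```bash
python3 - <<'E'
from h import *
st()
E
```

```text
t 19.85 [431.1 143.6  42.6] hd -4.36 tilt [ 3.7e-03 -9.0e-04 -1.0e+00] j6 0.256 F [ 0.2 -0.5 -1.6] M [-0.094  0.086 -0.038] op 11.9
```

Request:
servo_tool(
  steps="0.6 0 0 0 0 0 8;0.5 0 0 0 0 0 8;0.5 0 0 0 0 0 8;0 0 0 0 0 0 8;0 0 0 0 0 0 8;0 0 0 0 0 0 8;0 0 0 0 0 0 8;0 0 0 0 0 0 8",
)

```text
t: 20.65
eef_pos: [431.3, 143.4, 42.5]
tcp_rot: [1.482, 1.566, -0.165]
ft_force: [-0.1, 0.8, 0.1]
opening: 0.127
```

```bash
python3 - <<'E'
from h import *
from cell import read_camera
st();p,d=read_camera('scene');cv2.imwrite('pics/s5.png',cv2.resize(p[150:280,310:470],None,fx=5,fy=4.6,interpolation=cv2.INTER_CUBIC))
st()
E
```

```text
t 20.65 [431.3 143.4  42.5] hd -4.36 tilt [ 4.9e-03 -8.0e-04 -1.0e+00] j6 0.256 F [-0.1  0.8  0.1] M [-0.103  0.178 -0.011] op 12.1
t 20.7 [431.3 143.5  42.5] hd -4.36 tilt [ 5.e-03 -8.e-04 -1.e+00] j6 0.256 F [-0.1  0.2  0.3] M [-0.042  0.179 -0.06 ] op 12.0
```

View pics/s5.png

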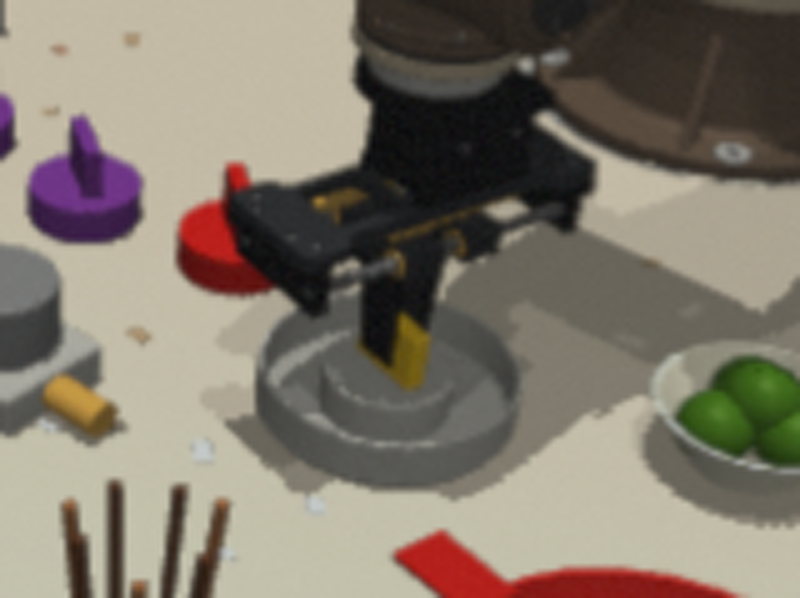

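The cap now rests on the tier floor: z has stopped at 42.5 and the weight is off the wrist. Releasing.

Request:
servo_tool(
  steps="0 0 0 0 0 0 14;0 0 0 0 0 0 18;0 0 0 0 0 0 24;0 0 0 0 0 0 30;0 0 0 0 0 0 35;0 0 0 0 0 0 35;0 0 0 0 0 0 35;0 0 0 0 0 0 35",
)

```text
t: 21.5
eef_pos: [431.5, 143.5, 42.5]
tcp_rot: [1.51, 1.565, -0.137]
ft_force: [0.6, -0.7, -0.1]
opening: 0.368
```

Request:
servo_tool(
  steps="-4 0 0 0 0 0 35;-8 0 0 0 0 0 35;-12 0 0 0 0 0 35;-16 0 0 0 0 0 35;-20 0 0 0 0 0 35;-25 0 0 0 0 0 35;-25 0 0 0 0 0 35;-20 0 0 0 0 0 35",
)

```text
t: 22.3
eef_pos: [429.3, 143.3, 179.1]
tcp_rot: [0.922, 1.569, -0.725]
ft_force: [-0.2, -0.2, -0.2]
opening: 0.369
```

```bash
python3 - <<'E'
from h import *
from cell import read_camera
st();p,d=read_camera('scene');cv2.imwrite('pics/s6.png',p);cv2.imwrite('pics/s6c.png',cv2.resize(p[150:280,230:470],None,fx=3.3,fy=3.3,interpolation=cv2.INTER_CUBIC))
E
```

```text
t 22.3 [429.3 143.3 179.1] hd -4.36 tilt [ 0.0016 -0.0014 -1.    ] j6 0.255 F [-0.2 -0.2 -0.2] M [-0.062  0.038 -0.033] op 35.1
```

View pics/s6c.png

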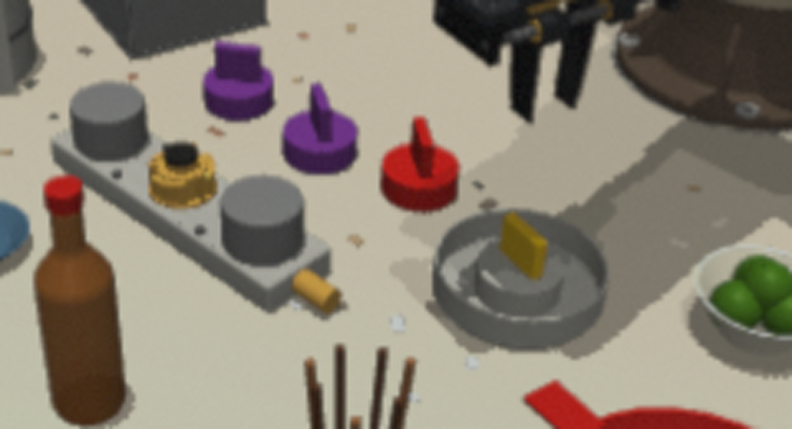

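The cap is in the tier near its centre at (520,270), bar up and flat, and the gripper is well clear. The brass neck is bare and the other objects look undisturbed. Handing in.

```bash
python3 - <<'E'
from cell import order
print(order.job_done())
E
```

```text
the job is handed in; nothing more can be done
None
```

The steel cap with the yellow bar is off the middle outlet and sits bar up in the empty tiffin tier. I handed the job in at about 22 s of the 58 s allowed.

- **Thread:** it is an ordinary right-hand thread. Clockwise was blocked (about 0.15–0.19 N m at 4°). Counter-clockwise it ran at 0.05–0.1 N m to a stop at about 78° of gripper turn.
- **Forces:** the highest twist I read at the stop was about 0.2 N m, below the 0.45 N m gasket limit. I never read the neck joints themselves. I backed off to near zero before lifting, and the cap came up freely.
- **Placing:** contact with the tier floor was gentle: the reading only rose from about −1.6 N to 0. I then opened the fingers and lifted them clear.
- **Last check:** the final scene picture shows the cap flat and near the tier's centre, the neck bare and nothing else visibly moved.
- **Disagreement:** the cameras differed by about 5 mm in x on the cap's position. I used a middle value, and no significant side force appeared while turning.

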